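# Load the stereo slide rack, focus by clicks and lock the wheel

## Robot

A 6-joint arm with a two-finger parallel gripper is mounted at the origin on the work surface. World frame = base frame: x ahead of the robot, y to its left, z up, the work surface at z = 0. Lengths are in m, angles in rad, forces in N, time in s.
With the tool pointing down it reaches from about 0.35 to 0.975 m from the base axis. Payload 4.9 kg.
Tool frame: the origin (TCP) lies at the very end of the fingers, on their centre line; the grasp point (between the pads) lies 19 mm behind it (pinch_z is the distance from the TCP to the grasp point, in m); z points along the fingers, y is the line along which they close (so a half turn about z gives the same grasp; the last joint's range is limited). The gripper opens to 85 mm and grips with 20 to 120 N. Pads are 22 mm wide; open, the fingers measure 114 mm over their backs; the gripper's body (76 mm by 85 mm) begins 54 mm behind the grasp point. The pads swing forward as they close: fully open they stand 13 mm farther back than shut.
Start: joints at [-1.243, 0.053, 1.613, -0, 1.476, -0.119], TCP at [0.27, -0.564, 0.231] pointing down, gripper open.
Joint ranges: [-3.01, 3.01], [-1.01, 2.22], [0.06, 2.58], [-1.02, 4.17], [0.09, 2.62], [-3.14, 3.14]. Speed limits (rad/s): [2.57, 2.57, 3.14, 3.14, 3.14, 3.14].

## Interface

Orientations are given as a unit quaternion [w, x, y, z].
In Python, from plant import * gives the robot as it stands. The module is installed in compiled form; this text tells all that it offers.
- The arm moves only by the tool play_rows, never from a script. Its arguments are lists of equal length, an entry for each row: "linear": the shift along the world's x, y, z in m, a list of three; "turn": the turn about the world's z in degrees. A call has 1 to 8 rows; each row shifts and turns the commanded pose from where the row before left it; what a row does not reach is not made up. A row lasts 1/8 s, in which the tool goes at most 62.5 mm and 10.7 degrees, less where a joint would pass 70% of its speed; a pose out of reach is approached as far as the arm can. A call is refused whole if a number of a shift passes 0.0625 or a number of a turn 10.7, either way. A call with a gripper value outside its range is refused whole. "hand" is the finger opening in m, from 0 to 0.0854, set as the call begins (left out, the last holds). The fingers move at their own pace and stop on an object; the grip force is fixed at half the most. Time passes only in rows, so rows that do not move let the fingers close. It gives the time, the measured TCP pose, the force, the opening and the grip force at its end, in the units of the state.
- state(): the state, without advancing time (a new reading comes with each control period).
- grab_frame(name): name is "scene" or "top" or "wrist"; returns the picture (420x560x3 uint8, red, green, blue); there is no depth.
- camera_info(name): a dict with "camera_matrix" (3x3 intrinsics, pixels), "origin" and "attitude" of the camera in the world; the wrist camera has in their place "mount" (4x4, takes a point from camera to tool coordinates, whose origin is the TCP and whose axes are the flange's). Camera axes: x right, y down, z forward; pixel columns grow to the right and rows downward; lengths in m; the calibration is good to about 2 mm. A picture is of the moment at which its call begins: read the wrist's pose just before it. camera_info takes no time and is no camera call.
- job_done(): hands the job in; it is judged then, once.
Trained networks look in the newest picture that a camera, given by its name, has taken for a name from the list of things; names that differ only in an ending like _2 or _b are one class to them, and where a whole thing is asked for, a point or a joint stands for the part that bears it (a point fixed in the world has none). Each returns a list of dicts, best first, with "p" (0 to 1); they miss things now and then, are a little off and sometimes report something else, mostly with a low value. They report only what shows in the picture. A call takes as long as a camera call.
- trace(camera, thing): "region" (420x560 bool, what is visible of it) and "location" ([column, row] in pixels, amid what is visible of it).
The state is a dict: "time": time; "joint_pos": joint angles; "joint_vel": joint speeds; "joint_efforts": joint torques, N m; "tool_pos": TCP position; "tool_rot": TCP orientation; "contact_force": force on the tool from outside, world axes, zero at the start; "ft_torque": the same for the moment, N m; "gripper_width": opening from 0.0 (shut) to 1.0 (fully open); "grasp_force": force on a finger pad.
Only numpy, scipy, OpenCV 4.12 (cv2) and the standard library are available. Lean on these libraries where they do the work, as an engineer would, in place of code of your own. Each camera call takes 0.05 s, during which the arm holds its last target. There are 200 camera calls.

## Task

Slide the steel guard all the way off the focusing wheel, then turn the wheel clockwise from its zero stop by exactly two clicks for every slide carrier there is, and afterwards slide the guard fully home over the wheel again. Every slide carrier lying on the table must end up in the rack, one to a slot in any order, lying flat on the slot's floor; leave the dome, the spare wheel, the handle and the screwdriver alone.

Things in the scene. Friction and masses are not known exactly. Their poses are not given: they have to be found in the camera images.
- rack: fixed walnut rack, 98 mm (x) x 228 mm (y), 12 mm high, origin under its centre on the table, z up. Five open slots side by side along its y, each 86 mm long (along its x) x 40 mm wide, at 44 mm pitch; slot floor 4 mm above the table, walls and dividers to 12 mm
- slot1 (a point): centre of the floor of slot 1 of the rack (4 mm above the table), axes as the rack's
- slot2 (a point): centre of the floor of slot 2 of the rack (4 mm above the table), axes as the rack's
- slot3 (a point): centre of the floor of slot 3 of the rack (4 mm above the table), axes as the rack's
- slot4 (a point): centre of the floor of slot 4 of the rack (4 mm above the table), axes as the rack's
- slot5 (a point): centre of the floor of slot 5 of the rack (4 mm above the table), axes as the rack's
- carrier1_mid (a point): walnut slide carrier: flat plate 80 x 36 x 10 mm (long side along its x axis) with an upright grip block in its middle, 12 mm (along x) x 26 mm (along y), rising from the plate's top to 34 mm above the underside; two amber glass windows in the plate; 60 g. This point is at its centre, 17 mm above its underside; z is up. It may be turned either way round in a slot. It starts flat on the table
- carrier2_mid (a point): walnut slide carrier: flat plate 80 x 36 x 10 mm (long side along its x axis) with an upright grip block in its middle, 12 mm (along x) x 26 mm (along y), rising from the plate's top to 34 mm above the underside; two amber glass windows in the plate; 60 g. This point is at its centre, 17 mm above its underside; z is up. It may be turned either way round in a slot. It starts flat on the table
- carrier3_mid (a point): walnut slide carrier: flat plate 80 x 36 x 10 mm (long side along its x axis) with an upright grip block in its middle, 12 mm (along x) x 26 mm (along y), rising from the plate's top to 34 mm above the underside; two amber glass windows in the plate; 60 g. This point is at its centre, 17 mm above its underside; z is up. It may be turned either way round in a slot. It starts flat on the table (may be absent)
- carrier4_mid (a point): walnut slide carrier: flat plate 80 x 36 x 10 mm (long side along its x axis) with an upright grip block in its middle, 12 mm (along x) x 26 mm (along y), rising from the plate's top to 34 mm above the underside; two amber glass windows in the plate; 60 g. This point is at its centre, 17 mm above its underside; z is up. It may be turned either way round in a slot. It starts flat on the table (may be absent)
- carrier5_mid (a point): walnut slide carrier: flat plate 80 x 36 x 10 mm (long side along its x axis) with an upright grip block in its middle, 12 mm (along x) x 26 mm (along y), rising from the plate's top to 34 mm above the underside; two amber glass windows in the plate; 60 g. This point is at its centre, 17 mm above its underside; z is up. It may be turned either way round in a slot. It starts flat on the table (may be absent)
- head: fixed walnut focusing block, 110 mm (x) x 170 mm (y) x 24 mm high, origin under its centre on the table, z up. It carries the focusing wheel, its axis 45 mm from the centre towards the block's -y end, and the steel guard that slides along the block's y
- wheel (a joint): turn of the brass focusing wheel about its vertical axis, rad: 0 at its zero stop, where it starts, growing clockwise seen from above; a click (a sprung rest position, which pulls in with up to about 0.05 N m) at every 30 degrees (0.5236 rad), up to a stop at 11 clicks. Its pointer end points along the block's x axis, to the larger stud, at 0; eleven smaller studs on the block mark the clicks
- wheel_grip (a point): centre of the wheel's upright grip fin, on the wheel's axis, 45 mm above the table. The fin is 36 mm long (along this point's x, which turns with the wheel) x 10 mm thick x 26 mm high (32 to 58 mm above the table), on a knurled skirt of 42 mm diameter and 8 mm height
- guard (a joint): travel of the steel guard over the wheel, m: 0 fully home over the wheel (it starts within 4 mm of it), growing to 0.08 fully withdrawn towards the block's +y; friction about 1.5 N, stays where it is left
- guard_grip (a point): centre of the grip tab on top of the guard, 79 mm above the table: tab 30 mm (block's x) x 12 mm (block's y) x 26 mm high (66 to 92 mm above the table). The guard's plate is 78 mm (x) x 48 mm (y), its top 66 mm above the table, centred under the tab; when home the tab stands on the wheel's axis, 4 mm above the fin. Axes as the block's
- dome_at (a point): glass dome cover 92 mm across, 130 mm high: a bystander, leave it alone. This point is near its centre
- spare_wheel_at (a point): spare knurled brass wheel 44 mm across, 18 mm high: a bystander, leave it alone. This point is near its centre
- handle_at (a point): ebony viewer handle 128 mm long, lying: a bystander, leave it alone. This point is near its centre
- screwdriver_at (a point): blued steel screwdriver, lying, with an ebony grip: a bystander, leave it alone. This point is near its centre

How it is judged:
On the way, in this order (a step that is already met when the one before it is completed fails the run):
1. the guard is slid off the wheel (more than 70 mm) (value of joint guard above 0.07 m), for 0.2 s.
2. with the guard off, the wheel stands two clicks past zero for each carrier (within 0.1 rad) (((not (height (world z) of carrier3_mid above 5 m and value of joint guard below 1 m) and not (height (world z) of carrier4_mid above 5 m and value of joint guard below 1 m) and not (height (world z) of carrier5_mid above 5 m and value of joint guard below 1 m) and value of joint wheel between 5.136 and 5.336 rad) or ((height (world z) of carrier3_mid above 5 m and value of joint guard below 1 m) and not (height (world z) of carrier4_mid above 5 m and value of joint guard below 1 m) and not (height (world z) of carrier5_mid above 5 m and value of joint guard below 1 m) and value of joint wheel between 4.089 and 4.289 rad) or (not (height (world z) of carrier3_mid above 5 m and value of joint guard below 1 m) and (height (world z) of carrier4_mid above 5 m and value of joint guard below 1 m) and not (height (world z) of carrier5_mid above 5 m and value of joint guard below 1 m) and value of joint wheel between 4.089 and 4.289 rad) or (not (height (world z) of carrier3_mid above 5 m and value of joint guard below 1 m) and not (height (world z) of carrier4_mid above 5 m and value of joint guard below 1 m) and (height (world z) of carrier5_mid above 5 m and value of joint guard below 1 m) and value of joint wheel between 4.089 and 4.289 rad) or ((height (world z) of carrier3_mid above 5 m and value of joint guard below 1 m) and (height (world z) of carrier4_mid above 5 m and value of joint guard below 1 m) and not (height (world z) of carrier5_mid above 5 m and value of joint guard below 1 m) and value of joint wheel between 3.042 and 3.242 rad) or ((height (world z) of carrier3_mid above 5 m and value of joint guard below 1 m) and not (height (world z) of carrier4_mid above 5 m and value of joint guard below 1 m) and (height (world z) of carrier5_mid above 5 m and value of joint guard below 1 m) and value of joint wheel between 3.042 and 3.242 rad) or (not (height (world z) of carrier3_mid above 5 m and value of joint guard below 1 m) and (height (world z) of carrier4_mid above 5 m and value of joint guard below 1 m) and (height (world z) of carrier5_mid above 5 m and value of joint guard below 1 m) and value of joint wheel between 3.042 and 3.242 rad)) and value of joint guard above 0.07 m and velocity of joint wheel between -0.2 and 0.2 rad/s), for 0.3 s.
3. the guard is home over the wheel with the setting kept (((not (height (world z) of carrier3_mid above 5 m and value of joint guard below 1 m) and not (height (world z) of carrier4_mid above 5 m and value of joint guard below 1 m) and not (height (world z) of carrier5_mid above 5 m and value of joint guard below 1 m) and value of joint wheel between 5.136 and 5.336 rad) or ((height (world z) of carrier3_mid above 5 m and value of joint guard below 1 m) and not (height (world z) of carrier4_mid above 5 m and value of joint guard below 1 m) and not (height (world z) of carrier5_mid above 5 m and value of joint guard below 1 m) and value of joint wheel between 4.089 and 4.289 rad) or (not (height (world z) of carrier3_mid above 5 m and value of joint guard below 1 m) and (height (world z) of carrier4_mid above 5 m and value of joint guard below 1 m) and not (height (world z) of carrier5_mid above 5 m and value of joint guard below 1 m) and value of joint wheel between 4.089 and 4.289 rad) or (not (height (world z) of carrier3_mid above 5 m and value of joint guard below 1 m) and not (height (world z) of carrier4_mid above 5 m and value of joint guard below 1 m) and (height (world z) of carrier5_mid above 5 m and value of joint guard below 1 m) and value of joint wheel between 4.089 and 4.289 rad) or ((height (world z) of carrier3_mid above 5 m and value of joint guard below 1 m) and (height (world z) of carrier4_mid above 5 m and value of joint guard below 1 m) and not (height (world z) of carrier5_mid above 5 m and value of joint guard below 1 m) and value of joint wheel between 3.042 and 3.242 rad) or ((height (world z) of carrier3_mid above 5 m and value of joint guard below 1 m) and not (height (world z) of carrier4_mid above 5 m and value of joint guard below 1 m) and (height (world z) of carrier5_mid above 5 m and value of joint guard below 1 m) and value of joint wheel between 3.042 and 3.242 rad) or (not (height (world z) of carrier3_mid above 5 m and value of joint guard below 1 m) and (height (world z) of carrier4_mid above 5 m and value of joint guard below 1 m) and (height (world z) of carrier5_mid above 5 m and value of joint guard below 1 m) and value of joint wheel between 3.042 and 3.242 rad)) and value of joint guard below 0.006 m), for 0.2 s.
At the end, for the whole second after the job is handed in: Every carrier present lies flat on the floor of a slot of the rack, within 7 mm along the slot; the wheel stands at two clicks (60 degrees) per carrier from zero, within 0.1 rad; the guard is within 6 mm of fully home (all of step 3 and z of carrier1_mid in the frame of rack between 0.017 and 0.025 m and x of carrier1_mid in the frame of rack between -0.007 and 0.007 m and y of carrier1_mid in the frame of rack between -0.095 and 0.095 m and angle between each of carrier1_mid, carrier2_mid, carrier3_mid, carrier4_mid, carrier5_mid's own z axis and vertical below 0.1 rad and angle between the x axis of each of carrier1_mid, carrier2_mid, carrier3_mid, carrier4_mid, carrier5_mid and the x axis of rack, either way round below 0.2 rad and z of carrier2_mid in the frame of rack between 0.017 and 0.025 m and x of carrier2_mid in the frame of rack between -0.007 and 0.007 m and y of carrier2_mid in the frame of rack between -0.095 and 0.095 m and z of carrier3_mid in the frame of rack between 0.017 and 0.025 m and x of carrier3_mid in the frame of rack between -0.007 and 0.007 m and y of carrier3_mid in the frame of rack between -0.095 and 0.095 m and z of carrier4_mid in the frame of rack between 0.017 and 0.025 m and x of carrier4_mid in the frame of rack between -0.007 and 0.007 m and y of carrier4_mid in the frame of rack between -0.095 and 0.095 m and z of carrier5_mid in the frame of rack between 0.017 and 0.025 m and x of carrier5_mid in the frame of rack between -0.007 and 0.007 m and y of carrier5_mid in the frame of rack between -0.095 and 0.095 m); the robot touches nothing.
It fails at once if the dome is displaced by more than 25 mm (distance of dome_at from where it was at the start of the episode above 0.025 m).
It fails at once if the spare wheel is displaced by more than 25 mm (distance of spare_wheel_at from where it was at the start of the episode above 0.025 m).
It fails at once if the handle is displaced by more than 25 mm (distance of handle_at from where it was at the start of the episode above 0.025 m).
It fails at once if the screwdriver is displaced by more than 25 mm (distance of screwdriver_at from where it was at the start of the episode above 0.025 m).
Of carrier3, carrier4, carrier5 only 1 to 3 are there at a start; the rules pass over those that are not, and their reading is None.
At some moment in a run one of carrier1, carrier2, carrier3, carrier4, carrier5 may be knocked a few centimetres aside while the robot is not near it.
Once in a run the grip may slacken for a moment while it holds something.
It also fails if it takes over 210 s, if anything falls off the work surface, if the arm or the gripper's body presses on something with over 40 N, if the wrist force passes 120 N, or if a joint passes its speed limit or range.

## Working session

There is one attempt and no reset: what is moved stays moved. The work goes in short steps, Python scripts to look and compute and a tool call to move; the robot and the scene stay as the last step left them, time stands still between calls to the robot, and variables do not carry over. Pictures are saved under pics/ and viewed, at most 14 in all, crops included, and the job is handed in when it is done.

Besides the shell and the picture viewer there is one more tool, called after "Call:" in YAML: its name, and indented under it one key for each argument. play_rows: Moves the arm, as the interface text tells. Its arguments: {"type":"object","properties":{"linear":{"type":"array","items":{"type":"array","items":{"type":"number"}}},"turn":{"type":"array","items":{"type":"number"}},"hand":{"type":"number"}},"required":["linear","turn"]}

```bash
mkdir -p pics; cat > h.py <<'E'
from plant import *
import numpy as np, cv2
from scipy.spatial.transform import Rotation as R
def save(c,n):
    im=grab_frame(c); cv2.imwrite(f'pics/{n}.png',im[:,:,::-1]); return im
def cam(c):
    i=camera_info(c); K=np.array(i['camera_matrix'])
    if c=='wrist':
        s=state(); q=s['tool_rot']; T=np.eye(4); T[:3,:3]=R.from_quat([q[1],q[2],q[3],q[0]]).as_matrix(); T[:3,3]=s['tool_pos']
        T=T@np.array(i['mount']); return K,T[:3,3],T[:3,:3]
    a=np.array(i['attitude'])
    Rm=a if a.shape==(3,3) else R.from_quat([a[1],a[2],a[3],a[0]]).as_matrix()
    return K,np.array(i['origin']),Rm
def ground(C,px,z):
    K,o,Rm=C; px=np.atleast_2d(px).astype(float)
    d=(Rm@np.linalg.inv(K)@np.c_[px,np.ones(len(px))].T).T
    return o+d*((z-o[2])/d[:,2])[:,None]
def proj(C,P):
    K,o,Rm=C; p=(K@Rm.T@(np.atleast_2d(P)-o).T).T
    return p[:,:2]/p[:,2:]
def rect(C,reg,z):
    c=cv2.findContours(reg.astype(np.uint8),0,2)[0]; c=max(c,key=cv2.contourArea)[:,0]
    g=ground(C,c,z)[:,:2]; (x,y),(w,h),a=cv2.minAreaRect((g*1000).astype(np.float32))
    if w<h: w,h,a=h,w,a+90
    return np.round([x,y,w,h,(a+90)%180-90],1)
E
python3 - <<'E'
from h import *
for c in('scene','top'): save(c,c+'0'); i=camera_info(c); print(i)
print(camera_info('wrist'),state())
C=cam('top')
for n,z in(('carrier1_mid',.01),('rack',.012),('head',.024),('guard',.066),('dome_at',0),('spare_wheel_at',.018),('handle_at',.01),('screwdriver_at',.01)):
    for t in trace('top',n): print(n,round(t['p'],2),np.round(t['location']),rect(C,t['region'],z))
E
```

```text
{'camera_matrix': array([[511.312394 ,   0.       , 271.3277642],
       [  0.       , 511.312394 , 202.6991869],
       [  0.       ,   0.       ,   1.       ]]), 'origin': array([ 1.23173058, -0.25247594,  0.93554214]), 'attitude': array([-0.27177486,  0.77568963,  0.53560873, -0.19382287])}
{'camera_matrix': array([[471.47689185,   0.        , 282.51651277],
       [  0.        , 471.47689185, 209.92663363],
       [  0.        ,   0.        ,   1.        ]]), 'origin': array([ 0.51220729, -0.00231354,  1.22005151]), 'attitude': array([ 0.02679917, -0.70480812,  0.70837935, -0.0269448 ])}
{'camera_matrix': array([[318.64698611,   0.        , 276.63310005],
       [  0.        , 318.64698611, 212.97962147],
       [  0.        ,   0.        ,   1.        ]]), 'mount': array([[-6.29756421e-04, -9.53706662e-01, -3.00737769e-01,
         7.64833049e-02],
       [ 9.99999771e-01, -6.75728352e-04,  4.88477226e-05,
        -4.32477200e-04],
       [-2.49803436e-04, -3.00737669e-01,  9.53706869e-01,
        -1.42026576e-01],
       [ 0.00000000e+00,  0.00000000e+00,  0.00000000e+00,
     
[... 650 characters left out ...]
6672 ,  0.00708974, -0.00201755]), 'grasp_force': 0.0, 'gripper_width': 0.9989293953195356}
carrier1_mid 0.72 [160. 216.] [591.7 318.8  75.3  38.6   0.8]
rack 0.97 [275. 222.] [578.1  16.3 228.1  98.5 -88.8]
head 0.55 [412. 263.] [ 466.  -323.3  172.3  110.3   78.1]
guard 0.92 [434. 268.] [ 457.5 -365.5   77.6   52.   -11.6]
guard 0.38 [146. 266.] [468.8 330.7  75.5  38.1  -2.5]
dome_at 0.73 [325. 150.] [ 7.609e+02 -1.150e+02  1.036e+02  9.440e+01 -5.000e-01]
spare_wheel_at 0.52 [261. 145.] [ 7.697e+02  5.450e+01  4.190e+01  4.140e+01 -3.000e-01]
handle_at 0.78 [196. 148.] [763.5 228.7 125.2  25.5  26.6]
screwdriver_at 0.15 [325. 148.] [ 7.589e+02 -1.153e+02  1.026e+02  1.015e+02 -3.000e-01]
```

View pics/top0.png

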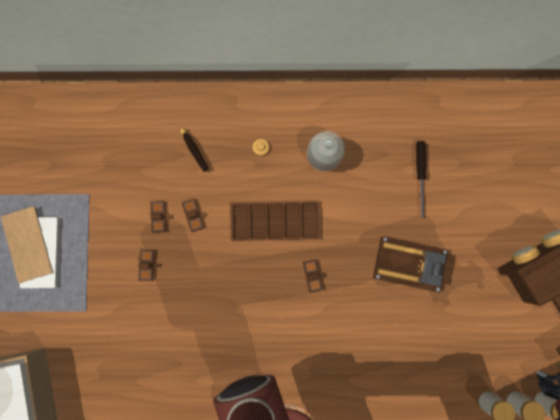

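View pics/scene0.png

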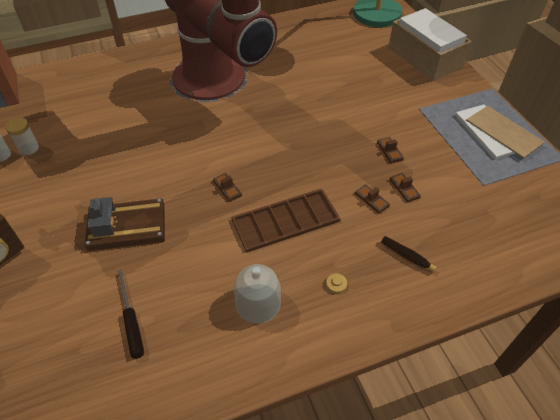

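The pictures show four carriers: top view (160,216), (193,215), (147,265) and (314,276), and the scene view agrees. So the wheel needs 8 clicks, 240°. The guard sits at (434,268), on the block's right (-y) end. I'm moving above it now.

Call:
play_rows:
  linear:
    - [0.012, 0.012, 0]
    - [0.012, 0.012, 0]
    - [0.012, 0.012, 0]
    - [0.012, 0.012, 0]
    - [0.012, 0.012, 0]
    - [0.012, 0.012, 0]
    - [0.012, 0.012, 0]
    - [0.012, 0.012, 0]
  turn: [9, 9, 9, 9, 9, 9, 9, 9]
  hand: 0.045

```text
time: 1.5
tool_pos: [0.3664, -0.4672, 0.2314]
tool_rot: [0.0, 0.657, 0.754, -0.0]
contact_force: [-0.1, 0.3, 0.8]
gripper_width: 0.529
grasp_force: 0.0
```

Call:
play_rows:
  linear:
    - [0.0114, 0.0127, 0]
    - [0.0114, 0.0127, 0]
    - [0.0114, 0.0127, 0]
    - [0.0114, 0.0127, 0]
    - [0.0114, 0.0127, 0]
    - [0.0114, 0.0127, 0]
    - [0.0114, 0.0127, 0]
    - [0.0114, 0.0127, 0]
  turn: [8.8, 8.8, 8.8, 8.8, 8.8, 8.8, 8.8, 8.8]

```text
time: 2.5
tool_pos: [0.4576, -0.3656, 0.2314]
tool_rot: [0.0, 0.102, 0.995, -0.0]
contact_force: [-0.2, -0.7, -0.7]
gripper_width: 0.528
grasp_force: 0.0
```

Call:
play_rows:
  linear:
    - [0, 0, 0]
    - [0, 0, 0]
  turn: [0, 0]

```text
time: 2.75
tool_pos: [0.457, -0.3664, 0.2314]
tool_rot: [-0.0, 0.106, 0.994, -0.0]
contact_force: [-0.6, 0.4, 0.4]
gripper_width: 0.527
grasp_force: 0.0
```

```bash
cat >> h.py <<'E'
def yaw():
    q=state()['tool_rot']; m=R.from_quat([q[1],q[2],q[3],q[0]]).as_matrix(); return np.degrees(np.arctan2(m[1,0],m[0,0]))
E
python3 - <<'E'
from h import *
s=state(); print(s['tool_pos'],yaw(),s['joint_pos'],s['contact_force'])
C=cam('wrist'); im=save('wrist','w1')
for n,z in(('guard',.066),('head',.024),('guard_grip',.092)):
    for t in trace('wrist',n): print(n,t['p'],t['location'],rect(C,t['region'],z))
C=cam('top'); grab_frame('top')
for t in trace('top','head')+trace('top','guard'): print(t['p'],rect(C,t['region'],.024),rect(C,t['region'],.066))
E
```

```text
[ 0.45697884 -0.36637602  0.23136019] 167.8720670184865 [-8.02634749e-01 -4.00771013e-02  1.70599980e+00 -3.91804480e-04
  1.47552437e+00 -2.16172149e+00] [-0.63884789  0.40807532  0.36735663]
guard 0.74 [274.4, 192.9] [ 454.4 -369.4   81.5   47.7  -12.4]
head 0.6 [311.7, 181.6] [ 463.6 -327.8  169.3  112.4   77.8]
guard_grip 0.96 [273.5, 188.1] [ 448.7 -368.    74.2   44.2  -13.2]
0.73 [ 466.8 -322.9  174.5  110.1   77.8] [ 468.4 -311.6  168.4  106.2   77.8]
0.72 [ 454.9 -378.9   81.4   55.6  -11.6] [ 457.  -365.7   78.6   53.6  -11.6]
```

View pics/w1.png

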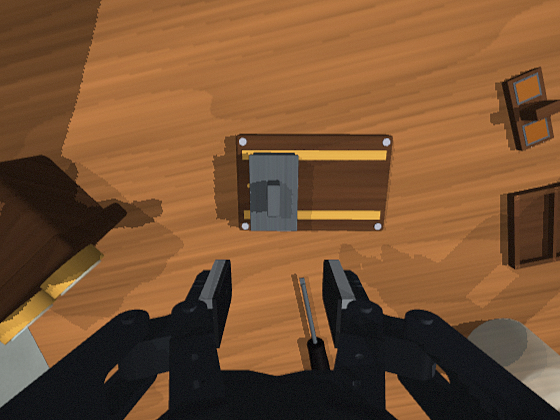

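The wrist picture shows the guard tab at about (273,195), on the centre line between the fingers. I'm lowering onto it and closing.

Call:
play_rows:
  linear:
    - [-0.0015, -0.0026, -0.02]
    - [0, 0, -0.025]
    - [0, 0, -0.025]
    - [0, 0, -0.025]
    - [0, 0, -0.025]
    - [0, 0, -0.02]
    - [0, 0, -0.01]
    - [0, 0, -0.009]
  turn: [0, 0, 0, 0, 0, 0, 0, 0]

```text
time: 4.1
tool_pos: [0.4559, -0.3689, 0.072]
tool_rot: [0.0, 0.105, 0.995, -0.0]
contact_force: [0.5, 0.0, -0.3]
gripper_width: 0.525
grasp_force: 0.0
```

Call:
play_rows:
  linear:
    - [0, 0, 0]
    - [0, 0, 0]
    - [0, 0, 0]
    - [0, 0, 0]
    - [0, 0, 0]
    - [0, 0, 0]
  turn: [0, 0, 0, 0, 0, 0]
  hand: 0.0

```text
time: 4.85
tool_pos: [0.4562, -0.3691, 0.0733]
tool_rot: [0.001, 0.105, 0.995, -0.0]
contact_force: [-1.1, 0.2, 5.2]
gripper_width: 0.128
grasp_force: 61.7
```

Call:
play_rows:
  linear:
    - [0.00204, 0.0095, 0]
    - [0.00204, 0.0095, 0]
    - [0.00204, 0.0095, 0]
    - [0.00204, 0.0095, 0]
    - [0.00204, 0.0095, 0]
    - [0.00204, 0.0095, 0]
    - [0.00204, 0.0095, 0]
    - [0.00204, 0.0095, 0]
  turn: [0, 0, 0, 0, 0, 0, 0, 0]

```text
time: 5.85
tool_pos: [0.4728, -0.2928, 0.0733]
tool_rot: [0.001, 0.104, 0.995, -0.001]
contact_force: [-1.1, -2.0, 5.2]
gripper_width: 0.124
grasp_force: 61.9
```

Call:
play_rows:
  linear:
    - [0, 0, 0]
    - [0, 0, 0]
  turn: [0, 0]

```text
time: 6.1
tool_pos: [0.4727, -0.2929, 0.0732]
tool_rot: [0.001, 0.104, 0.995, -0.0]
contact_force: [-0.9, -0.9, 5.5]
gripper_width: 0.122
grasp_force: 62.1
```

Call:
play_rows:
  linear:
    - [0, 0, 0]
    - [0, 0, 0]
    - [0, 0, 0.02]
    - [0, 0, 0.03]
    - [0, 0, 0.03]
    - [0, 0, 0.03]
  turn: [0, 0, 0, 0, 0, 0]
  hand: 0.03

```text
time: 6.85
tool_pos: [0.4722, -0.2926, 0.1847]
tool_rot: [0.001, 0.104, 0.995, -0.0]
contact_force: [0.8, -0.2, 0.1]
gripper_width: 0.351
grasp_force: 0.0
```

Call:
play_rows:
  linear:
    - [-0.0035, -0.0154, 0]
    - [-0.0035, -0.0154, 0]
    - [-0.0035, -0.0154, 0]
    - [-0.0035, -0.0154, 0]
    - [-0.0035, -0.0154, 0]
    - [0, 0, 0]
    - [0, 0, 0]
  turn: [0, 0, 0, 0, 0, 0, 0]

```text
time: 7.72
tool_pos: [0.4546, -0.3695, 0.1821]
tool_rot: [-0.0, 0.105, 0.995, 0.0]
contact_force: [-0.3, -0.0, 1.1]
gripper_width: 0.35
grasp_force: 0.0
```

```bash
python3 - <<'E'
from h import *
s=state(); print(s['tool_pos'],yaw(),s['contact_force'])
C=cam('wrist'); im=save('wrist','w2')
for n,z in(('wheel_grip',.058),('wheel',.032),('guard',.066)):
    for t in trace('wrist',n): print(n,t['p'],t['location'],ground(C,t['location'],z),rect(C,t['region'],z))
E
```

```text
[ 0.45455758 -0.36950251  0.18212266] 167.99511096619088 [-0.26009229 -0.02316757  1.07667853]
wheel_grip 0.84 [274.0, 197.2] [[ 0.44639714 -0.37003942  0.058     ]] [ 447.6 -369.4   39.6   39.5  -57. ]
wheel_grip 0.56 [551.5, 249.3] [[ 0.54657622 -0.13408177  0.058     ]] [ 546.7 -136.6   87.9   18.2    2.8]
wheel 0.68 [275.0, 199.4] [[ 0.45524972 -0.37120101  0.032     ]] [ 454.4 -372.    45.1   43.6  -53.5]
guard 0.91 [368.7, 206.1] [[ 0.4685995  -0.29307688  0.066     ]] [ 469.5 -295.2   81.8   53.9  -12.3]
```

View pics/w2.png

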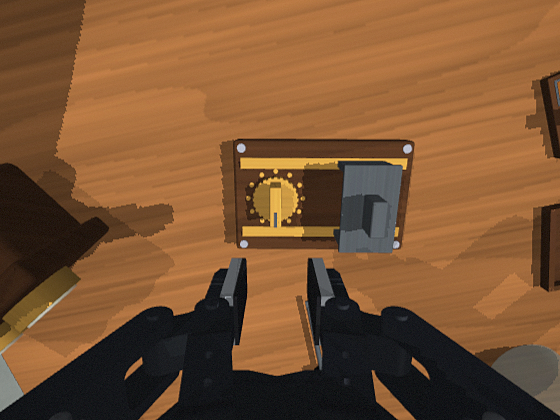

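The wheel fin is at (276,200), with its pointer mark at (276,218) towards +x, as expected at zero. I'm lowering, gripping it and turning it 240° clockwise.

Call:
play_rows:
  linear:
    - [0.0005, -0.0015, -0.02]
    - [0, 0, -0.025]
    - [0, 0, -0.025]
    - [0, 0, -0.025]
    - [0, 0, -0.025]
    - [0, 0, -0.015]
    - [0, 0, -0.01]
    - [0, 0, 0]
  turn: [0, 0, 0, 0, 0, 0, 0, 0]

```text
time: 8.93
tool_pos: [0.4548, -0.3708, 0.0366]
tool_rot: [-0.0, 0.104, 0.995, 0.0]
contact_force: [-0.6, -0.9, -0.4]
gripper_width: 0.351
grasp_force: 0.0
```

Call:
play_rows:
  linear:
    - [0, 0, 0]
    - [0, 0, 0]
    - [0, 0, 0]
    - [0, 0, 0]
    - [0, 0, 0]
  turn: [0, 0, 0, 0, 0]
  hand: 0.0

```text
time: 9.55
tool_pos: [0.4558, -0.3713, 0.0385]
tool_rot: [0.001, 0.105, 0.995, -0.0]
contact_force: [0.1, 4.3, 6.0]
gripper_width: 0.099
grasp_force: 60.0
```

```bash
python3 -c "
from h import *
s=state();print(s['tool_pos'],yaw(),s['joint_pos'],s['contact_force'],s['ft_torque'])"
```

```text
[ 0.45576389 -0.37125401  0.03853861] 167.99627599585577 [-8.10470710e-01  1.60297797e-01  1.83983317e+00  7.84919740e-04
  1.14024963e+00 -2.17208963e+00] [0.05558463 4.29044662 6.03152214] [ 0.61884679  0.04688984 -0.11554301]
```

Call:
play_rows:
  linear:
    - [0, 0, 0]
    - [0, 0, 0]
    - [0, 0, 0]
    - [0, 0, 0]
    - [0, 0, 0]
    - [0, 0, 0]
    - [0, 0, 0]
    - [0, 0, 0]
  turn: [-10, -10, -10, -10, -10, -10, -10, -10]

```text
time: 10.55
tool_pos: [0.4563, -0.3707, 0.0385]
tool_rot: [0.001, 0.721, 0.693, 0.001]
contact_force: [2.3, 5.2, 5.8]
gripper_width: 0.102
grasp_force: 60.0
```

Call:
play_rows:
  linear:
    - [0, 0, 0]
    - [0, 0, 0]
    - [0, 0, 0]
    - [0, 0, 0]
    - [0, 0, 0]
    - [0, 0, 0]
    - [0, 0, 0]
    - [0, 0, 0]
  turn: [-10, -10, -10, -10, -10, -10, -10, -10]

```text
time: 11.55
tool_pos: [0.457, -0.3712, 0.0386]
tool_rot: [0.001, 0.998, 0.067, 0.002]
contact_force: [5.0, 3.4, 3.2]
gripper_width: 0.105
grasp_force: 59.6
```

Call:
play_rows:
  linear:
    - [0, 0, 0]
    - [0, 0, 0]
    - [0, 0, 0]
    - [0, 0, 0]
    - [0, 0, 0]
    - [0, 0, 0]
    - [0, 0, 0]
    - [0, 0, 0]
  turn: [-10, -10, -10, -10, -10, -10, -10, -10]

```text
time: 12.55
tool_pos: [0.4567, -0.3719, 0.0385]
tool_rot: [-0.0, 0.807, -0.59, 0.002]
contact_force: [2.8, 1.2, 2.4]
gripper_width: 0.104
grasp_force: 59.5
```

Call:
play_rows:
  linear:
    - [0, 0, 0]
    - [0, 0, 0]
    - [0, 0, 0]
    - [0, 0, 0]
  turn: [0, 0, 0, 0]

```text
time: 13.05
tool_pos: [0.4566, -0.3719, 0.0386]
tool_rot: [-0.0, 0.81, -0.587, 0.002]
contact_force: [5.5, 0.3, 3.7]
gripper_width: 0.095
grasp_force: 59.6
```

```bash
python3 -c "
from h import *
s=state();print(s['tool_pos'],yaw(),s['joint_pos'],s['contact_force'],s['ft_torque'])"
```

```text
[ 0.4566379  -0.37194158  0.03855812] -71.84016931842477 [-8.10464862e-01  1.60877687e-01  1.83914312e+00  1.40117442e-03
  1.13742854e+00  2.01358852e+00] [5.48225213 0.34819007 3.65345534] [ 0.25547114 -0.8664814   0.00652579]
```

Call:
play_rows:
  linear:
    - [0, 0, 0]
    - [0, 0, 0]
    - [0, 0, 0.02]
    - [0, 0, 0.03]
    - [0, 0, 0.04]
    - [0, 0, 0.06]
  turn: [0, 0, 0, 0, 0, 0]
  hand: 0.03

```text
time: 13.8
tool_pos: [0.4539, -0.3703, 0.1879]
tool_rot: [-0.0, 0.809, -0.588, -0.002]
contact_force: [0.6, -0.0, 1.1]
gripper_width: 0.348
grasp_force: 0.0
```

Call:
play_rows:
  linear:
    - [0.0021, 0.0097, 0]
    - [0.0021, 0.0097, 0]
    - [0.0021, 0.0097, 0]
    - [0.0021, 0.0097, 0]
    - [0.0021, 0.0097, 0]
    - [0.0021, 0.0097, 0]
    - [0.0021, 0.0097, 0]
    - [0.0022, 0.0097, 0]
  turn: [7.5, 7.5, 7.5, 7.5, 7.5, 7.5, 7.5, 7.5]

```text
time: 14.8
tool_pos: [0.472, -0.2934, 0.1888]
tool_rot: [0.001, 0.995, -0.102, 0.0]
contact_force: [-1.7, -0.4, -0.2]
gripper_width: 0.353
grasp_force: 0.0
```

Call:
play_rows:
  linear:
    - [0, 0, 0]
    - [0, 0, 0]
  turn: [0, 0]

```text
time: 15.05
tool_pos: [0.4719, -0.2939, 0.1881]
tool_rot: [0.0, 0.994, -0.105, 0.0]
contact_force: [0.2, -0.3, -0.4]
gripper_width: 0.351
grasp_force: 0.0
```

```bash
python3 - <<'E'
from h import *
s=state(); print(s['tool_pos'],yaw(),s['contact_force'])
C=cam('wrist'); im=save('wrist','w3')
px=proj(C,[.456,-.3715,.058])[0]; print(px)
u,v=map(int,px); cr=im[max(0,v-80):v+80,max(0,u-100):u+100]
cv2.imwrite('pics/w3c.png',cv2.resize(cr,None,fx=4,fy=4,interpolation=2)[:600,:800,::-1])
for n,z in(('wheel',.032),('guard',.066),('guard_grip',.092)):
    for t in trace('wrist',n): print(n,t['p'],t['location'],rect(C,t['region'],z))
E
```

```text
[ 0.47192703 -0.29392355  0.18805916] -12.102980829794577 [ 0.17884152 -0.30362723 -0.35460314]
[365.97797719 202.06978826]
guard 0.95 [276.3, 201.2] [ 475.2 -293.3   80.2   49.3  -12.4]
guard_grip 0.88 [272.3, 195.2] [ 482.2 -294.9   72.3   43.   -12.3]
```

View pics/w3c.png

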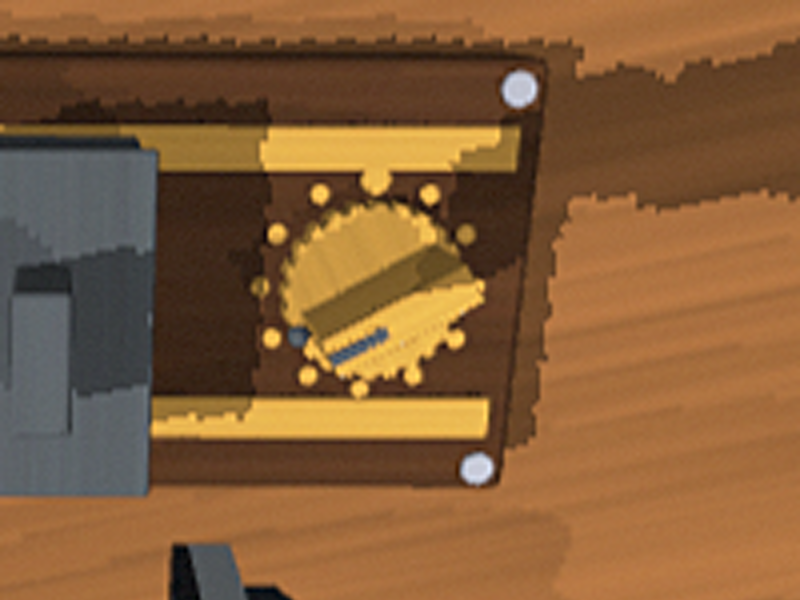

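The pointer, dark mark at (300,337), points at stud 8 counted clockwise from the large stud at (375,180), so the wheel is right. Next I'm bringing the guard home.

Call:
play_rows:
  linear:
    - [0.0005, 0.0005, -0.02]
    - [0, 0, -0.025]
    - [0, 0, -0.025]
    - [0, 0, -0.025]
    - [0, 0, -0.015]
    - [0, 0, -0.006]
    - [0, 0, 0]
  turn: [0, 0, 0, 0, 0, 0, 0]

```text
time: 16.12
tool_pos: [0.4725, -0.2931, 0.0712]
tool_rot: [-0.0, 0.995, -0.105, -0.0]
contact_force: [0.4, 0.0, 0.4]
gripper_width: 0.354
grasp_force: 0.0
```

Call:
play_rows:
  linear:
    - [0, 0, 0]
    - [0, 0, 0]
    - [0, 0, 0]
    - [0, 0, 0]
    - [0, 0, 0]
  turn: [0, 0, 0, 0, 0]
  hand: 0.0

```text
time: 16.75
tool_pos: [0.4731, -0.2936, 0.0726]
tool_rot: [0.001, 0.995, -0.105, 0.001]
contact_force: [-0.4, 1.3, 6.5]
gripper_width: 0.128
grasp_force: 61.0
```

Call:
play_rows:
  linear:
    - [-0.00205, -0.0095, 0]
    - [-0.00205, -0.0095, 0]
    - [-0.00205, -0.0095, 0]
    - [-0.00205, -0.0095, 0]
    - [-0.00205, -0.0095, 0]
    - [-0.00205, -0.0095, 0]
    - [-0.00205, -0.0095, 0]
    - [-0.00205, -0.0095, 0]
  turn: [0, 0, 0, 0, 0, 0, 0, 0]

```text
time: 17.75
tool_pos: [0.4566, -0.3696, 0.0726]
tool_rot: [0.0, 0.995, -0.105, 0.001]
contact_force: [-0.8, 1.9, 5.9]
gripper_width: 0.13
grasp_force: 61.3
```

Call:
play_rows:
  linear:
    - [-0.0002, -0.001, 0]
    - [0, 0, 0]
  turn: [0, 0]

```text
time: 18.0
tool_pos: [0.4563, -0.3709, 0.0726]
tool_rot: [0.001, 0.995, -0.105, 0.001]
contact_force: [-1.1, -0.3, 5.8]
gripper_width: 0.124
grasp_force: 61.2
```

Call:
play_rows:
  linear:
    - [-0.0002, -0.001, 0]
    - [0, 0, 0]
  turn: [0, 0]

```text
time: 18.25
tool_pos: [0.4563, -0.3712, 0.0726]
tool_rot: [0.0, 0.995, -0.105, 0.001]
contact_force: [-0.4, 2.5, 6.8]
gripper_width: 0.13
grasp_force: 61.3
```

Call:
play_rows:
  linear:
    - [-0.0002, -0.001, 0]
    - [0, 0, 0]
  turn: [0, 0]

```text
time: 18.5
tool_pos: [0.4562, -0.3713, 0.0725]
tool_rot: [-0.001, 0.995, -0.105, 0.001]
contact_force: [-0.3, 4.5, 7.5]
gripper_width: 0.122
grasp_force: 61.5
```

Call:
play_rows:
  linear:
    - [0, 0, 0]
    - [0, 0, 0]
    - [0, 0, 0.02]
    - [0, 0, 0.03]
    - [0, 0, 0.05]
    - [0, 0, 0.06]
  turn: [0, 0, 0, 0, 0, 0]
  hand: 0.045

```text
time: 19.25
tool_pos: [0.4549, -0.3716, 0.233]
tool_rot: [-0.0, 0.995, -0.105, -0.0]
contact_force: [1.6, -1.3, -0.6]
gripper_width: 0.522
grasp_force: 0.0
```

```bash
cat >> h.py <<'E'
def dark(C,im,z=.01,lo=900,hi=6000,show=False):
    hsv=cv2.cvtColor(im,cv2.COLOR_RGB2HSV); m=((hsv[:,:,2]<95)).astype(np.uint8)
    n,l,st,ce=cv2.connectedComponentsWithStats(m)
    out=[]
    for i in range(1,n):
        if 80<st[i,4]<30000:
            r=rect(C,l==i,z)
            if lo<r[2]*r[3]<hi: out.append((np.round(ce[i]),r))
    return out
E
python3 - <<'E'
from h import *
s=state(); print(s['tool_pos'],yaw())
C=cam('top'); im=save('top','t2')
for o in dark(C,im): print(*o)
for n in('carrier1_mid','carrier3_mid'):
  for t in trace('top',n): print(round(t['p'],2),np.round(t['location']),rect(C,t['region'],.01))
for t in trace('top','rack'): print(t['p'],rect(C,t['region'],.012))
E
```

```text
[ 0.45490295 -0.37163645  0.23297331] -12.00707620226524
[196. 152.] [757.9 221.3 115.7  26.7  26.7]
[421. 160.] [ 730.1 -364.1  105.    28.6   -1.5]
[344. 162.] [ 720.7 -157.9   81.5   55.1  -45.2]
[196. 214.] [592.3 225.3  72.   33.2  18.8]
[161. 216.] [589.4 315.5  72.6  35.3   3.5]
[ 59. 253.] [ 4.973e+02  5.693e+02  1.680e+02  6.800e+00 -1.000e-01]
[149. 266.] [466.2 343.7  73.6  40.8   0.9]
[527. 395.] [ 136.2 -611.7   60.2   17.    89.7]
0.93 [156. 216.] [589.1 320.   80.4  41.1   0.8]
0.59 [273. 223.] [578.5  16.9 230.9 100.6 -89.5]
0.37 [433. 268.] [ 454.2 -383.9   83.5   58.2  -14.4]
0.65 [579.3  17.3 230.5 100.6 -89. ]
```

Call:
play_rows:
  linear:
    - [-0.0046, 0.0242, 0.002]
    - [-0.0046, 0.0242, 0.002]
    - [-0.0046, 0.0242, 0.002]
    - [-0.0046, 0.0242, 0.002]
    - [-0.0046, 0.0242, 0.002]
    - [-0.0046, 0.0242, 0.002]
  turn: [8.5, 8.5, 8.5, 8.5, 8.5, 8.5]

```text
time: 20.2
tool_pos: [0.4268, -0.2255, 0.2415]
tool_rot: [-0.001, 0.942, 0.336, -0.001]
contact_force: [-0.6, 0.3, 0.8]
gripper_width: 0.527
grasp_force: 0.0
```

Call:
play_rows:
  linear:
    - [-0.0046, 0.0242, 0.002]
    - [-0.0046, 0.0242, 0.002]
    - [-0.0046, 0.0242, 0.002]
    - [-0.0046, 0.0242, 0.002]
    - [-0.0046, 0.0242, 0.002]
    - [-0.0046, 0.0242, 0.002]
    - [0, 0, 0]
    - [0, 0, 0]
  turn: [8.5, 8.5, 8.5, 8.5, 8.5, 8.5, 0, 0]

```text
time: 21.2
tool_pos: [0.3999, -0.0819, 0.2543]
tool_rot: [-0.001, 0.708, 0.707, -0.0]
contact_force: [-0.2, 0.4, -0.5]
gripper_width: 0.528
grasp_force: 0.0
```

```bash
python3 - <<'E'
from h import *
s=state(); print(s['tool_pos'],yaw(),s['joint_pos'])
C=cam('wrist'); im=save('wrist','w4')
for o in dark(C,im): print(*o)
for n in('carrier1_mid',):
  for t in trace('wrist',n): print(round(t['p'],2),np.round(t['location']),rect(C,t['region'],.01))
for t in trace('wrist','rack'): print(t['p'],np.round(t['location']),rect(C,t['region'],.012))
E
```

```text
[ 0.39992786 -0.08186003  0.25432255] 89.90679448700325 [-3.84411119e-01 -5.17501273e-01  2.05402358e+00 -3.85128262e-04
  1.60663486e+00 -3.82798056e-01]
[430. 132.] [578.5 -27.8  86.8  41.5   1. ]
[427. 169.] [579.2 -71.9  87.2  41.7   1.1]
[306. 175.] [436.3 -80.4  79.7  40.6  12.1]
[ 11. 266.] [  40.8 -206.7  142.8   14.2   86.3]
0.91 [433.  92.] [575.    4.8 205.6 103.3 -89.4]
```

View pics/w4.png

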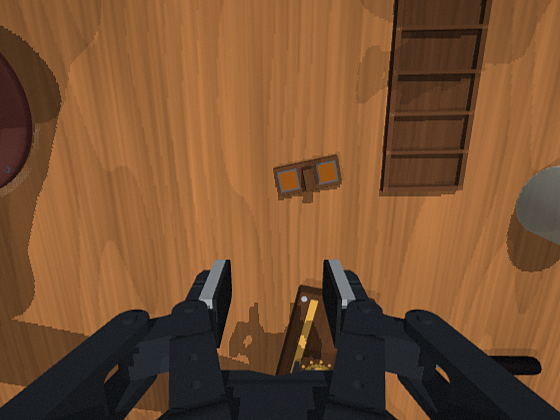

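Carrier A is at (308,175), turned 12°, and the rack's near slots are at (427,169) and (430,132). I'll get its centre from the amber windows.

```bash
cat >> h.py <<'E'
def amber(C,im,z=.01,box=None):
    f=im.astype(int); hsv=cv2.cvtColor(im,cv2.COLOR_RGB2HSV)
    m=((hsv[:,:,1]>205)&(hsv[:,:,2]>140)&(hsv[:,:,0]<20)).astype(np.uint8)
    n,l,st,ce=cv2.connectedComponentsWithStats(m)
    P=[(ground(C,ce[i],z)[0,:2]*1000,ce[i],st[i,4]) for i in range(1,n) if 25<st[i,4]<5000]
    out=[]
    for i in range(len(P)):
        for j in range(i):
            d=P[i][0]-P[j][0]; L=np.linalg.norm(d)
            if 25<L<60:
                if d[0]<0: d=-d
                out.append((np.round((P[i][1]+P[j][1])/2),np.round((P[i][0]+P[j][0])/2,1),round(L,1),round(float(np.degrees(np.arctan2(d[1],d[0]))),1),P[i][2],P[j][2]))
    return out
E
python3 - <<'E'
from h import *
im=cv2.imread('pics/w4.png')[:,:,::-1].copy(); C=cam('wrist')
hsv=cv2.cvtColor(im,cv2.COLOR_RGB2HSV)
print(hsv[180,289],hsv[172,327],hsv[250,150],hsv[100,250])
for o in amber(C,im): print(*o)
for o in dark(C,im,.012): print(*o)
E
```

```text
[ 14 217 148] [ 14 217 148] [ 14 164 151] [ 14 162 157]
[308. 176.] [437.1 -79.6] 48.0 12.1 246 255
[430. 132.] [578.3 -28.1  86.6  41.4   1. ]
[427. 169.] [578.9 -72.1  86.9  41.5   1.1]
[306. 175.] [436.5 -80.5  79.4  40.5  12.1]
[ 11. 266.] [  42.7 -206.1  142.2   14.1   86.3]
```

Call:
play_rows:
  linear:
    - [0.0186, 0.0004, -0.02]
    - [0.0186, 0.0004, -0.04]
    - [0, 0, -0.04]
    - [0, 0, -0.04]
    - [0, 0, -0.04]
    - [0, 0, -0.03]
    - [0, 0, -0.02]
    - [0, 0, -0.009]
  turn: [6.1, 6.1, 0, 0, 0, 0, 0, 0]

```text
time: 22.35
tool_pos: [0.4365, -0.081, 0.0148]
tool_rot: [-0.001, 0.628, 0.778, -0.0]
contact_force: [-0.8, -0.4, 0.3]
gripper_width: 0.527
grasp_force: 0.0
```

Call:
play_rows:
  linear:
    - [0, 0, 0]
    - [0, 0, 0]
    - [0, 0, 0]
    - [0, 0, 0]
    - [0, 0, 0]
    - [0, 0, 0]
  turn: [0, 0, 0, 0, 0, 0]
  hand: 0.0

```text
time: 23.1
tool_pos: [0.4385, -0.0813, 0.0175]
tool_rot: [0.001, 0.628, 0.778, 0.0]
contact_force: [0.4, -1.2, 5.5]
gripper_width: 0.127
grasp_force: 63.1
```

Call:
play_rows:
  linear:
    - [0, 0, 0.02]
    - [0, 0, 0.03]
    - [0, 0, 0.03]
    - [0, 0, 0]
    - [0, 0, 0]
  turn: [0, 0, 0, 0, 0]

```text
time: 23.72
tool_pos: [0.4365, -0.0805, 0.0949]
tool_rot: [-0.001, 0.628, 0.778, -0.0]
contact_force: [0.2, 0.6, -1.1]
gripper_width: 0.121
grasp_force: 62.2
```

```bash
python3 - <<'E'
from h import *
s=state(); print(s['tool_pos'],yaw(),s['gripper_width'],s['grasp_force'])
C=cam('wrist'); im=save('wrist','w5')
print(proj(C,s['tool_pos']))
for o in amber(C,im,s['tool_pos'][2]-.005): print(*o)
E
```

```text
[ 0.43653577 -0.08045491  0.09493064] 102.19891347822731 0.12132702690816953 62.2066605091095
[[277.47390561 274.91052931]]
[277. 261.] [435.  -75.5] 49.4 12.3 1197 1187
```

View pics/w5.png

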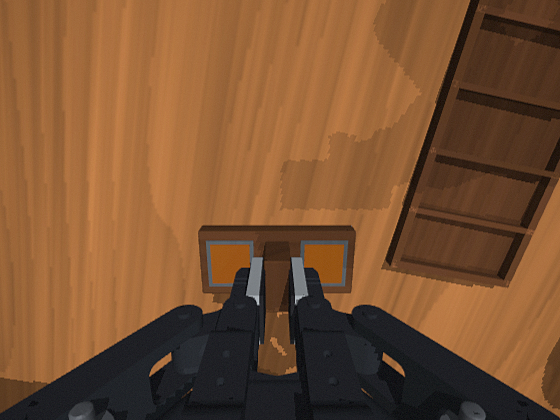

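The carrier is gripped level, with its windows at (229,264) and (325,264). I'm carrying it over the nearest slot and checking it there.

Call:
play_rows:
  linear:
    - [0.0284, 0.0015, 0]
    - [0.0284, 0.0015, 0]
    - [0.0284, 0.0015, 0]
    - [0.0284, 0.0015, 0]
    - [0.0282, 0.0015, 0]
    - [0, 0, -0.02]
    - [0, 0, -0.035]
    - [0, 0, 0]
  turn: [-2.2, -2.2, -2.2, -2.2, -2.2, 0, 0, 0]

```text
time: 24.78
tool_pos: [0.5739, -0.0722, 0.0354]
tool_rot: [-0.005, 0.7, 0.715, -0.003]
contact_force: [0.4, 0.4, -1.0]
gripper_width: 0.119
grasp_force: 62.2
```

Call:
play_rows:
  linear:
    - [0, 0, 0]
    - [0, 0, 0]
  turn: [0, 0]

```text
time: 25.02
tool_pos: [0.58, -0.0736, 0.0428]
tool_rot: [0.001, 0.7, 0.714, 0.001]
contact_force: [0.6, 0.0, -0.3]
gripper_width: 0.117
grasp_force: 62.2
```

```bash
python3 - <<'E'
from h import *
s=state(); print(s['tool_pos'],yaw(),s['gripper_width'],s['grasp_force'],s['contact_force'])
C=cam('wrist'); im=save('wrist','w6')
for o in dark(C,im,.012): print(*o)
z=s['tool_pos'][2]-.0175
# predicted plate top outline & slot1 rim outline
E
```

```text
[ 0.58002855 -0.07360329  0.04277554] 91.20183612858527 0.1174845013082615 62.16586947441101 [ 0.62392968  0.00534157 -0.26695778]
[276.  67.] [577.3  16.6  86.   39.9   1.2]
[290. 167.] [578.1 -27.5  86.   40.1   1.1]
[280. 222.] [579.5 -56.6  90.3  10.9   1.1]
```

View pics/w6.png

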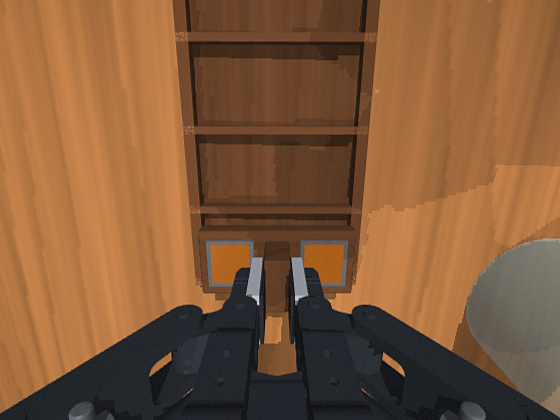

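```bash
cat >> h.py <<'E'
def held(C,im,ztop):
    """centre of held carrier from window bounding boxes (top/bottom rows of outer columns)"""
    hsv=cv2.cvtColor(im,cv2.COLOR_RGB2HSV)
    m=((hsv[:,:,1]>205)&(hsv[:,:,2]>100)&(hsv[:,:,0]<20)).astype(np.uint8)
    m[:200]=0; n,l,st,ce=cv2.connectedComponentsWithStats(m)
    b=[st[i] for i in np.argsort(-st[1:,4])[:2]+1]; b.sort(key=lambda s:s[0])
    c=[(s[0]+(s[2]-1)/2,s[1]+(s[3]-1)/2) for s in b]
    g=ground(C,c,ztop)[:,:2]*1000
    return np.round(c,1).tolist(),np.round(g.mean(0),1),np.round(np.linalg.norm(g[1]-g[0]),1),np.round(np.degrees(np.arctan2(*(g[1]-g[0])[::-1])),1)
E
python3 - <<'E'
from h import *
C=cam('wrist'); im=cv2.imread('pics/w6.png')[:,:,::-1].copy(); z=state()['tool_pos'][2]
for d in(.005,.0075,.010): print(d,*held(C,im,z-d))
E
```

```text
0.005 [[230.0, 263.0], [324.0, 263.5]] [579.8 -69.8] 47.8 0.8
0.0075 [[230.0, 263.0], [324.0, 263.5]] [579.8 -71. ] 48.7 0.8
0.01 [[230.0, 263.0], [324.0, 263.5]] [579.9 -72.3] 49.5 0.8
```

Call:
play_rows:
  linear:
    - [-0.0008, -0.0008, 0]
    - [0, 0, -0.003]
    - [0, 0, -0.003]
    - [0, 0, -0.003]
    - [0, 0, -0.003]
    - [0, 0, -0.003]
    - [0, 0, -0.002]
    - [0, 0, 0]
  turn: [0, 0, 0, 0, 0, 0, 0, 0]

```text
time: 26.08
tool_pos: [0.5783, -0.0741, 0.0241]
tool_rot: [-0.0, 0.7, 0.714, -0.0]
contact_force: [-0.1, -0.3, 0.1]
gripper_width: 0.122
grasp_force: 62.2
```

Call:
play_rows:
  linear:
    - [0, 0, -0.001]
    - [0, 0, 0]
    - [0, 0, 0]
  turn: [0, 0, 0]

```text
time: 26.45
tool_pos: [0.5785, -0.0741, 0.0234]
tool_rot: [0.0, 0.7, 0.714, 0.0]
contact_force: [-1.0, 0.6, -0.3]
gripper_width: 0.123
grasp_force: 62.2
```

Call:
play_rows:
  linear:
    - [0, 0, -0.001]
    - [0, 0, -0.001]
    - [0, 0, 0]
    - [0, 0, 0]
  turn: [0, 0, 0, 0]

```text
time: 26.95
tool_pos: [0.5785, -0.0741, 0.0215]
tool_rot: [-0.0, 0.7, 0.714, -0.0]
contact_force: [-0.8, 0.6, 1.8]
gripper_width: 0.12
grasp_force: 62.5
```

Call:
play_rows:
  linear:
    - [0, 0, -0.001]
    - [0, 0, 0]
    - [0, 0, 0]
  turn: [0, 0, 0]

```text
time: 27.32
tool_pos: [0.5785, -0.0741, 0.0215]
tool_rot: [-0.0, 0.7, 0.715, -0.0]
contact_force: [-4.2, 1.1, 7.8]
gripper_width: 0.12
grasp_force: 63.4
```

Call:
play_rows:
  linear:
    - [0, 0, 0]
    - [0, 0, 0]
    - [0, 0, 0.02]
    - [0, 0, 0.04]
    - [0, 0, 0.05]
    - [0, 0.02, 0.05]
    - [0, 0.03, 0.04]
    - [0, 0.03, 0.03]
  turn: [0, 0, 0, 0, 0, 0, 0, 0]
  hand: 0.045

```text
time: 28.32
tool_pos: [0.5791, 0.0065, 0.2546]
tool_rot: [0.002, 0.7, 0.714, 0.001]
contact_force: [0.1, 0.2, -0.9]
gripper_width: 0.527
grasp_force: 0.0
```

Call:
play_rows:
  linear:
    - [-0.005, 0.04, 0]
    - [-0.005, 0.04, 0]
    - [-0.005, 0.04, 0]
    - [-0.005, 0.04, 0]
    - [-0.005, 0.04, 0]
    - [-0.005, 0.04, 0]
    - [-0.005, 0.02, 0]
    - [0, 0, 0]
  turn: [0, 0, 0, 0, 0, 0, 0, 0]

```text
time: 29.32
tool_pos: [0.5432, 0.2664, 0.251]
tool_rot: [0.0, 0.699, 0.715, 0.0]
contact_force: [-0.3, 0.3, -0.4]
gripper_width: 0.53
grasp_force: 0.0
```

Call:
play_rows:
  linear:
    - [0, 0, 0]
    - [0, 0, 0]
  turn: [0, 0]

```text
time: 29.58
tool_pos: [0.5438, 0.2647, 0.2504]
tool_rot: [0.0, 0.7, 0.714, -0.0]
contact_force: [0.3, -0.2, -0.6]
gripper_width: 0.53
grasp_force: 0.0
```

```bash
python3 - <<'E'
from h import *
s=state(); print(s['tool_pos'],yaw(),s['joint_pos'])
C=cam('wrist'); im=save('wrist','w7')
for o in amber(C,im): print(*o)
for o in dark(C,im,.012): print(*o)
C=cam('top'); im=save('top','t3')
for o in dark(C,im,.012): print(*o)
for t in trace('top','rack'): print(t['p'],np.round(t['location']),rect(C,t['region'],.012))
E
```

```text
[0.54381583 0.26467187 0.25040155] 91.10687636713574 [ 3.30094989e-01 -5.38577132e-03  1.64015098e+00 -3.08131148e-04
  1.50680423e+00  3.10796036e-01]
[210. 107.] [465.8 346.3] 47.9 -2.8 309 315
[317. 135.] [589.8 317.9] 48.3 3.0 276 284
[316. 208.] [593.3 228.5] 47.9 18.6 224 237
[210. 111.] [466.4 338.9  79.9  49.9  -2.8]
[318. 136.] [585.  317.3  69.5  36.3   3.1]
[316. 204.] [592.8 228.6  77.4  41.2  18.4]
[448. 215.] [758.2 222.6 117.1  27.2  32.7]
[196. 152.] [757.1 221.8 113.3  24.3  27.9]
[421. 160.] [ 731.  -363.5  102.2   28.6   -1.5]
[234. 221.] [5.752e+02 1.154e+02 8.480e+01 1.800e+01 1.000e-01]
[420. 247.] [ 506.5 -347.3  155.2   19.2   76.3]
[435. 266.] [ 456.6 -391.1   45.3   44.7   76.9]
[415. 283.] [ 415.3 -333.   117.2   12.8   84.5]
0.61 [267. 220.] [577.8  15.5 228.7  98.8 -89.4]
0.56 [311. 216.] [578.5 -71.   80.3  35.8   3.8]
```

View pics/w7.png

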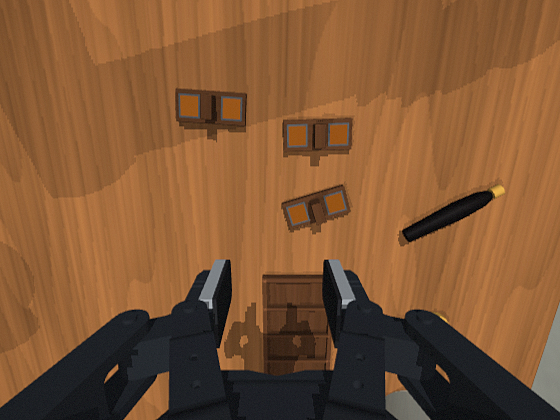

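View pics/t3.png

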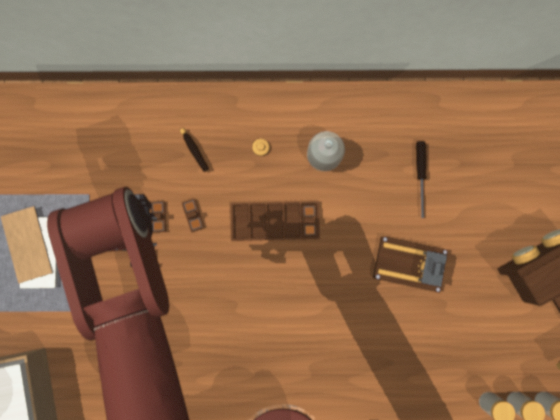

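Carrier A lies in the end slot, at (311,216) in the top view. The other three show clearly in the wrist view, at (316,208), (317,135) and (210,107). Next is B at (593,228).

Call:
play_rows:
  linear:
    - [0.0251, -0.0193, -0.02]
    - [0.0251, -0.0193, -0.04]
    - [0, 0, -0.04]
    - [0, 0, -0.04]
    - [0, 0, -0.035]
    - [0, 0, -0.03]
    - [0, 0, -0.02]
    - [0, 0, -0.01]
  turn: [8.7, 8.8, 0, 0, 0, 0, 0, 0]

```text
time: 30.72
tool_pos: [0.5933, 0.2269, 0.0142]
tool_rot: [-0.0, 0.583, 0.813, -0.0]
contact_force: [-0.0, 0.7, -0.1]
gripper_width: 0.529
grasp_force: 0.0
```

Call:
play_rows:
  linear:
    - [0, 0, 0]
    - [0, 0, 0]
    - [0, 0, 0]
    - [0, 0, 0]
    - [0, 0, 0]
    - [0, 0, 0]
    - [0, 0, 0]
  turn: [0, 0, 0, 0, 0, 0, 0]
  hand: 0.0

```text
time: 31.6
tool_pos: [0.5949, 0.2276, 0.0169]
tool_rot: [0.001, 0.583, 0.813, 0.001]
contact_force: [-0.1, -0.1, 6.2]
gripper_width: 0.121
grasp_force: 63.5
```

Call:
play_rows:
  linear:
    - [0, 0, 0.015]
    - [0, 0, 0.02]
    - [0, 0, 0.02]
    - [0, 0, 0.005]
    - [-0.0044, -0.031, 0]
    - [-0.0044, -0.031, 0]
    - [-0.0044, -0.031, 0]
    - [-0.0044, -0.0309, 0]
  turn: [0, 0, 0, 0, -4.4, -4.4, -4.4, -4.3]

```text
time: 32.6
tool_pos: [0.5756, 0.1024, 0.0752]
tool_rot: [-0.0, 0.7, 0.714, -0.0]
contact_force: [0.1, 0.2, -1.0]
gripper_width: 0.122
grasp_force: 62.7
```

Call:
play_rows:
  linear:
    - [0, 0, -0.005]
    - [0, 0, -0.01]
    - [0, 0, -0.01]
    - [0, 0, -0.01]
    - [0, 0, 0]
    - [0, 0, 0]
    - [0, 0, 0]
  turn: [0, 0, 0, 0, 0, 0, 0]

```text
time: 33.48
tool_pos: [0.5765, 0.1035, 0.0408]
tool_rot: [0.0, 0.7, 0.715, 0.0]
contact_force: [0.2, -1.1, -0.1]
gripper_width: 0.128
grasp_force: 62.7
```

```bash
cat > chk.py <<'E'
from h import *
s=state(); z=s['tool_pos'][2]; print(s['tool_pos'],yaw(),s['gripper_width'],s['grasp_force'],s['contact_force'])
C=cam('wrist'); im=grab_frame('wrist'); import sys; cv2.imwrite('pics/%s.png'%sys.argv[1],im[:,:,::-1])
print(*held(C,im,z-.0075))
for o in dark(C,im,.012): print(*o)
E
python3 chk.py w8
```

```text
[0.57651669 0.10345829 0.04084931] 91.20606088157868 0.12760658517330514 62.67220973968506 [ 0.19943617 -1.0521944  -0.11488547]
[[229.5, 265.5], [323.5, 265.5]] [575.9 104.7] 48.8 1.2
```

Carrier B in the hand measures (575.9, 104.7) against the slot's (575.7, 104.6), so I'm lowering it.

Call:
play_rows:
  linear:
    - [0, 0, -0.004]
    - [0, 0, -0.004]
    - [0, 0, -0.003]
    - [0, 0, -0.003]
    - [0, 0, -0.002]
    - [0, 0, -0.001]
    - [0, 0, -0.001]
    - [0, 0, 0]
  turn: [0, 0, 0, 0, 0, 0, 0, 0]

```text
time: 34.52
tool_pos: [0.576, 0.1034, 0.0223]
tool_rot: [-0.0, 0.7, 0.714, -0.0]
contact_force: [-0.3, 0.3, -0.9]
gripper_width: 0.118
grasp_force: 62.7
```

Call:
play_rows:
  linear:
    - [0, 0, -0.001]
    - [0, 0, -0.0005]
    - [0, 0, 0]
    - [0, 0, 0]
  turn: [0, 0, 0, 0]

```text
time: 35.02
tool_pos: [0.5761, 0.1034, 0.0209]
tool_rot: [0.0, 0.7, 0.714, 0.0]
contact_force: [-1.3, 0.6, 0.5]
gripper_width: 0.123
grasp_force: 62.7
```

Call:
play_rows:
  linear:
    - [0, 0, 0]
    - [0, 0, 0]
    - [0, 0, 0.02]
    - [0, 0, 0.04]
    - [0, 0, 0.05]
    - [0, 0.02, 0.05]
    - [0, 0.03, 0.04]
    - [0, 0.03, 0.0295]
  turn: [0, 0, 0, 0, 0, 0, 0, 0]
  hand: 0.045

```text
time: 36.02
tool_pos: [0.5767, 0.1842, 0.255]
tool_rot: [0.001, 0.7, 0.714, 0.002]
contact_force: [0.6, 1.1, 0.1]
gripper_width: 0.529
grasp_force: 0.0
```

Call:
play_rows:
  linear:
    - [-0.006, 0.025, 0]
    - [-0.006, 0.025, 0]
    - [-0.006, 0.025, 0]
    - [-0.006, 0.025, 0]
    - [0, 0, 0]
    - [0, 0, 0]
    - [0, 0, 0]
  turn: [0, 0, 0, 0, 0, 0, 0]

```text
time: 36.9
tool_pos: [0.5524, 0.2825, 0.2507]
tool_rot: [0.0, 0.7, 0.714, 0.0]
contact_force: [-0.5, 0.4, 0.2]
gripper_width: 0.526
grasp_force: 0.0
```

```bash
cat > look.py <<'E'
from h import *
import sys
s=state(); print(s['tool_pos'],yaw())
C=cam('wrist'); im=save('wrist',sys.argv[1])
for o in amber(C,im): print(*o)
for o in dark(C,im,.012): print(*o)
E
python3 look.py w9
```

```text
[0.55237137 0.28253894 0.25071407] 91.13837433785106
[203. 123.] [465.8 346.5] 47.9 -2.7 295 277
[309. 150.] [589.9 317.8] 47.7 3.0 268 280
[291. 307.] [575.4 101.8] 48.3 0.9 167 161
[203. 126.] [466.7 342.7  80.   42.6  -3. ]
[316. 149.] [599.1 318.7  59.4  36.1   1.1]
[281. 152.] [563.6 316.3  35.   28.7 -88.9]
[438. 228.] [758.1 222.8 116.2  27.1  33.3]
```

Call:
play_rows:
  linear:
    - [0.0191, 0.0166, -0.02]
    - [0.0191, 0.0166, -0.04]
    - [0, 0, -0.04]
    - [0, 0, -0.04]
    - [0, 0, -0.035]
    - [0, 0, -0.03]
    - [0, 0, -0.02]
    - [0, 0, -0.01]
  turn: [0.9, 1, 0, 0, 0, 0, 0, 0]

```text
time: 37.95
tool_pos: [0.59, 0.3161, 0.0142]
tool_rot: [-0.0, 0.688, 0.726, -0.001]
contact_force: [0.4, -0.0, -0.0]
gripper_width: 0.529
grasp_force: 0.0
```

Call:
play_rows:
  linear:
    - [0, 0, 0]
    - [0, 0, 0]
    - [0, 0, 0]
    - [0, 0, 0]
    - [0, 0, 0]
    - [0, 0, 0]
    - [0, 0, 0]
  turn: [0, 0, 0, 0, 0, 0, 0]
  hand: 0.0

```text
time: 38.83
tool_pos: [0.5914, 0.317, 0.017]
tool_rot: [0.001, 0.688, 0.726, 0.001]
contact_force: [-0.2, -0.3, 5.6]
gripper_width: 0.123
grasp_force: 63.7
```

Call:
play_rows:
  linear:
    - [0, 0, 0.015]
    - [0, 0, 0.025]
    - [0, 0, 0.025]
    - [0, 0, 0.02]
    - [-0.0014, -0.0272, 0]
    - [-0.002, -0.04, 0]
    - [-0.002, -0.04, 0]
    - [-0.002, -0.04, 0]
  turn: [0, 0, 0, 0, -0.5, -0.5, -0.5, -0.4]

```text
time: 39.83
tool_pos: [0.5824, 0.1682, 0.1005]
tool_rot: [-0.0, 0.7, 0.714, -0.0]
contact_force: [0.5, -0.5, -0.6]
gripper_width: 0.124
grasp_force: 62.8
```

Call:
play_rows:
  linear:
    - [-0.002, -0.04, 0]
    - [-0.002, -0.04, 0]
    - [-0.002, -0.03, 0]
    - [0, 0, -0.015]
    - [0, 0, -0.025]
    - [0, 0, -0.02]
    - [0, 0, 0]
    - [0, 0, 0]
  turn: [0, 0, 0, 0, 0, 0, 0, 0]

```text
time: 40.83
tool_pos: [0.5772, 0.0598, 0.0407]
tool_rot: [0.0, 0.699, 0.715, 0.0]
contact_force: [1.1, 0.4, -0.5]
gripper_width: 0.119
grasp_force: 62.8
```

```bash
python3 chk.py w10
```

```text
[0.577228   0.05982204 0.04065468] 91.23386643542106 0.11895884812276732 62.80481457710266 [ 1.05507748  0.42423005 -0.51847106]
[[229.5, 266.0], [324.0, 266.0]] [576.8  60.8] 49.1 1.2
```

Carrier C measures (576.8, 60.8) against slot 4's (576.5, 60.6), so I'm lowering, releasing and moving on to D.

Call:
play_rows:
  linear:
    - [0, 0, -0.004]
    - [0, 0, -0.004]
    - [0, 0, -0.003]
    - [0, 0, -0.003]
    - [0, 0, -0.002]
    - [0, 0, -0.001]
    - [0, 0, -0.001]
    - [0, 0, 0]
  turn: [0, 0, 0, 0, 0, 0, 0, 0]

```text
time: 41.88
tool_pos: [0.5768, 0.0594, 0.0223]
tool_rot: [-0.0, 0.7, 0.714, -0.0]
contact_force: [0.2, -0.3, -0.5]
gripper_width: 0.123
grasp_force: 62.8
```

Call:
play_rows:
  linear:
    - [0, 0, -0.001]
    - [0, 0, -0.0005]
    - [0, 0, 0]
    - [0, 0, 0]
  turn: [0, 0, 0, 0]

```text
time: 42.38
tool_pos: [0.5769, 0.0593, 0.021]
tool_rot: [0.0, 0.7, 0.714, 0.0]
contact_force: [-0.3, 0.1, 1.1]
gripper_width: 0.123
grasp_force: 63.0
```

Call:
play_rows:
  linear:
    - [0, 0, 0]
    - [0, 0, 0]
    - [0, 0, 0.02]
    - [0, 0, 0.04]
    - [0, 0, 0.05]
    - [0, 0.02, 0.05]
    - [0, 0.03, 0.04]
    - [0, 0.03, 0.0295]
  turn: [0, 0, 0, 0, 0, 0, 0, 0]
  hand: 0.045

```text
time: 43.38
tool_pos: [0.5775, 0.1402, 0.2549]
tool_rot: [0.002, 0.7, 0.714, 0.002]
contact_force: [0.3, -0.8, -0.6]
gripper_width: 0.523
grasp_force: 0.0
```

Call:
play_rows:
  linear:
    - [-0.01, 0.02, 0]
    - [-0.012, 0.035, 0]
    - [-0.012, 0.035, 0]
    - [-0.012, 0.035, 0]
    - [-0.01, 0.02, 0]
    - [0, 0, 0]
    - [0, 0, 0]
    - [0, 0, 0]
  turn: [0, 0, 0, 0, 0, 0, 0, 0]

```text
time: 44.38
tool_pos: [0.521, 0.2835, 0.25]
tool_rot: [-0.0, 0.7, 0.714, -0.0]
contact_force: [0.2, -0.2, -0.0]
gripper_width: 0.524
grasp_force: 0.0
```

```bash
python3 look.py w11
```

```text
[0.52103129 0.28346591 0.24999058] 91.12841615854515
[230. 124.] [465.6 346.2] 48.4 -3.0 286 282
[296. 322.] [551.8  79.2] 44.5 -88.8 151 168
[312. 336.] [574.6  57. ] 44.7 0.2 87 151
[230. 127.] [466.1 343.1  80.   41.8  -2.7]
[463. 229.] [757.9 223.  117.8  27.   31.9]
[250. 327.] [485.5  56.8 110.4  15.1  87.7]
```

Call:
play_rows:
  linear:
    - [-0.0274, 0.0303, -0.02]
    - [-0.0274, 0.0304, -0.04]
    - [0, 0, -0.04]
    - [0, 0, -0.04]
    - [0, 0, -0.035]
    - [0, 0, -0.03]
    - [0, 0, -0.02]
    - [0, 0, -0.01]
  turn: [-2, -2, 0, 0, 0, 0, 0, 0]

```text
time: 45.42
tool_pos: [0.466, 0.3446, 0.0143]
tool_rot: [-0.0, 0.724, 0.689, -0.001]
contact_force: [-0.2, -0.0, 0.5]
gripper_width: 0.528
grasp_force: 0.0
```

Call:
play_rows:
  linear:
    - [0, 0, 0]
    - [0, 0, 0]
    - [0, 0, 0]
    - [0, 0, 0]
    - [0, 0, 0]
    - [0, 0, 0]
    - [0, 0, 0]
  turn: [0, 0, 0, 0, 0, 0, 0]
  hand: 0.0

```text
time: 46.3
tool_pos: [0.4671, 0.3457, 0.0168]
tool_rot: [0.0, 0.724, 0.69, 0.001]
contact_force: [-0.3, 0.1, 6.2]
gripper_width: 0.122
grasp_force: 63.7
```

Call:
play_rows:
  linear:
    - [0, 0, 0.015]
    - [0, 0, 0.025]
    - [0, 0, 0.025]
    - [0, 0, 0.02]
    - [0.013, -0.0257, 0]
    - [0.0136, -0.04, 0]
    - [0.0136, -0.04, 0]
    - [0.0136, -0.04, 0]
  turn: [0, 0, 0, 0, 1, 1, 1, 1]

```text
time: 47.3
tool_pos: [0.5198, 0.1981, 0.1005]
tool_rot: [-0.0, 0.699, 0.715, -0.0]
contact_force: [-0.7, -0.8, -0.5]
gripper_width: 0.123
grasp_force: 62.8
```

Call:
play_rows:
  linear:
    - [0.0136, -0.04, 0]
    - [0.0136, -0.04, 0]
    - [0.0136, -0.04, 0]
    - [0.0136, -0.04, 0]
    - [0.0034, -0.024, 0]
    - [0, 0, 0]
    - [0, 0, 0]
  turn: [0, 0, 0, 0, 0, 0, 0]

```text
time: 48.18
tool_pos: [0.5773, 0.016, 0.1002]
tool_rot: [-0.0, 0.7, 0.715, -0.0]
contact_force: [0.4, -0.1, -0.4]
gripper_width: 0.123
grasp_force: 62.8
```

Call:
play_rows:
  linear:
    - [0, 0, -0.015]
    - [0, 0, -0.025]
    - [0, 0, -0.02]
    - [0, 0, 0]
    - [0, 0, 0]
    - [0, 0, 0]
  turn: [0, 0, 0, 0, 0, 0]

```text
time: 48.92
tool_pos: [0.5786, 0.0153, 0.0415]
tool_rot: [0.001, 0.7, 0.714, 0.001]
contact_force: [-0.2, 1.0, -0.6]
gripper_width: 0.127
grasp_force: 62.7
```

```bash
python3 chk.py w12
```

```text
[0.57862366 0.01532565 0.04150704] 91.20155394443549 0.1271302885752297 62.74646043777466 [-0.24176827  0.96898663 -0.57411678]
[[229.5, 266.5], [323.5, 266.5]] [578.1  16. ] 48.8 1.1
```

Call:
play_rows:
  linear:
    - [-0.0007, 0.0005, -0.004]
    - [0, 0, -0.004]
    - [0, 0, -0.003]
    - [0, 0, -0.003]
    - [0, 0, -0.002]
    - [0, 0, -0.001]
    - [0, 0, -0.001]
    - [0, 0, 0]
  turn: [0, 0, 0, 0, 0, 0, 0, 0]

```text
time: 49.98
tool_pos: [0.577, 0.0158, 0.0223]
tool_rot: [-0.0, 0.7, 0.714, -0.0]
contact_force: [0.0, -1.1, 0.5]
gripper_width: 0.119
grasp_force: 62.8
```

Call:
play_rows:
  linear:
    - [0, 0, -0.001]
    - [0, 0, -0.0005]
    - [0, 0, 0]
    - [0, 0, 0]
  turn: [0, 0, 0, 0]

```text
time: 50.48
tool_pos: [0.577, 0.0159, 0.0208]
tool_rot: [0.0, 0.7, 0.714, 0.0]
contact_force: [0.1, 0.5, -0.7]
gripper_width: 0.124
grasp_force: 62.8
```

Call:
play_rows:
  linear:
    - [0, 0, 0]
    - [0, 0, 0]
    - [0, 0, 0.02]
    - [0, 0, 0.04]
    - [0, 0, 0.05]
    - [-0.01, 0, 0.05]
    - [-0.02, 0, 0.04]
    - [-0.02, 0, 0.03]
  turn: [0, 0, 0, 0, 0, 0, 0, 0]
  hand: 0.045

```text
time: 51.48
tool_pos: [0.527, 0.0158, 0.2551]
tool_rot: [0.002, 0.7, 0.714, 0.001]
contact_force: [0.7, -0.5, -0.6]
gripper_width: 0.528
grasp_force: 0.0
```

Call:
play_rows:
  linear:
    - [-0.02, 0, 0.02]
    - [-0.02, 0, 0.02]
    - [-0.02, 0, 0.02]
    - [0, 0, 0.02]
    - [0, 0, 0]
    - [0, 0, 0]
    - [0, 0, 0]
  turn: [0, 0, 0, 0, 0, 0, 0]

```text
time: 52.35
tool_pos: [0.4668, 0.0159, 0.3294]
tool_rot: [-0.001, 0.7, 0.714, -0.001]
contact_force: [0.0, -0.0, 0.1]
gripper_width: 0.527
grasp_force: 0.0
```

```bash
python3 look.py w13; python3 - <<'E'
from h import *
save('scene','s9')
E
```

```text
[0.46684694 0.0159042  0.32937726] 91.20057670365362
[359. 105.] [576.4 104.6] 48.5 1.0 216 219
[340. 122.] [552.6  82. ] 44.5 -88.9 191 219
[375. 122.] [601.   82.7] 44.7 -89.1 195 216
[356. 139.] [577.1  60. ] 48.3 0.7 195 191
[338. 154.] [553.   37.7] 44.2 -89.9 174 191
[372. 154.] [601.3  38.5] 43.6 -90.0 180 195
[354. 170.] [577.2  16.2] 48.3 1.4 180 174
[349. 227.] [578.8 -73.3] 48.4 1.3 147 144
[500.  22.] [748.2 211.2 116.   31.4  32.6]
[350. 226.] [578.5 -74.6  86.6  47.4   1.2]
[ 17. 295.] [  40.8 -198.4  180.6   19.5   86.5]
[  3. 328.] [  -0.  -259.9   62.2   18.5  -86.2]
[ 10. 362.] [ 1.000e-01 -3.489e+02  6.620e+01  2.640e+01 -8.870e+01]
```

View pics/w13.png

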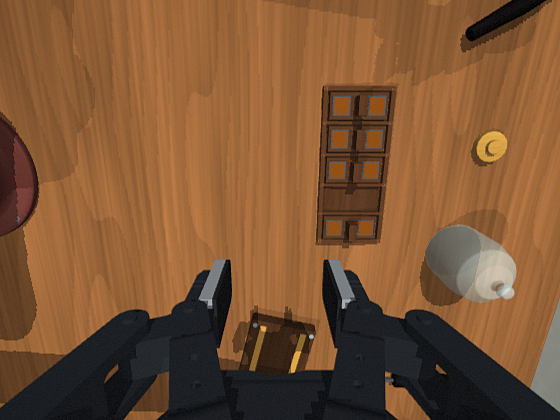

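View pics/s9.png

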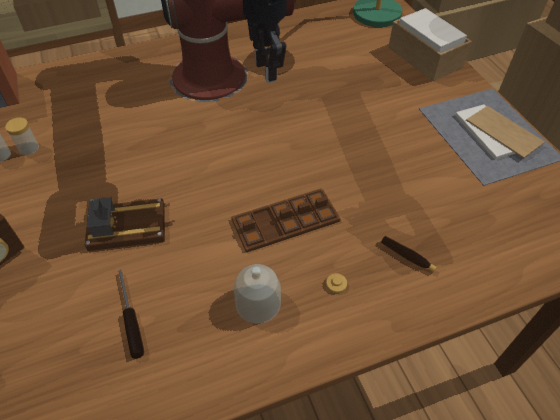

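The wrist view shows all four carriers flat in their slots, at (359,105), (356,139), (354,170) and (349,227). The scene view shows the guard home at (101,215) and no other carriers on the table. I'm handing it in.

```bash
python3 -c "
from plant import *
print(job_done())"
```

```text
the job is handed in; nothing more can be done
None
```

I handed the job in: the wheel is at 8 clicks for four carriers, the guard is home over it, and all four carriers lie flat in the rack by the last pictures; the hand-in returned no verdict.

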